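# Zero the kitchen scale and weigh the twine

## Robot

A 7-joint arm with a two-finger parallel gripper is mounted at the origin on the work surface. World frame = base frame: x ahead of the robot, y to its left, z up, the work surface at z = 0. Lengths are in m, angles in rad, forces in N, time in s.
With the tool pointing down it reaches from about 0.425 to 0.925 m from the base axis. Payload 6.8 kg.
Tool frame: the origin (TCP) lies between the finger pads; the fingertips stand r.tcp_to_tips ahead of it and the grasp point (between the pads) is the TCP (r.tcp_to_tips is the distance from the TCP to the fingertips, in m); z points along the fingers, y is the line along which they close (so a half turn about z gives the same grasp; the last joint's range is limited). The gripper opens to 85 mm and grips with 20 to 120 N. Pads are 22 mm wide; open, the fingers measure 114 mm over their backs; the gripper's body (76 mm by 85 mm) begins 54 mm behind the grasp point. The pads swing forward as they close: fully open they stand 13 mm farther back than shut.
Start: joints at [1.029, 0.477, 0.022, 1.555, -0.011, 1.109, -0.083], TCP at [0.284, -0.612, 0.25] pointing down, gripper open.
Joint ranges: [-2.96, 2.96], [-0.34, 2.1], [-1.41, 1.46], [0.24, 2.44], [-1.37, 4.51], [0.17, 1.92], [-2.96, 2.96]. Speed limits (rad/s): [2.39, 2.39, 3.14, 3.14, 3.14, 3.14, 3.14].

## Interface

Orientations are given as a rotation vector (axis times angle).
In Python, from bench import r gives the robot as it stands.
- The arm moves only by the tool servo_tool, never from a script. Its argument "commands" is a list of rows, each a list of 2 entries, a list of its own where there are three numbers: the shift along the tool's x, y, z normalised to -1 to 1, where 1 is 250 mm, then the turn, a rotation vector about the tool's x, y, z normalised to -1 to 1, where 1 is 90 degrees. In form: [[[dx, dy, dz], [ax, ay, az]], ...]. A call has 1 to 20 rows; each row is the pose to reach, as a shift and turn from the pose commanded when the call began, along the tool's axes at that moment; what a row does not reach only later rows make up. A row lasts 1/10 s, in which the tool goes at most 50 mm and 8.59 degrees, less where a joint would pass 70% of its speed; a pose out of reach is approached as far as the arm can. A call with a number of a shift or a turn outside -1 to 1 is refused whole. A call with a gripper value outside its range is refused whole. "claw" is the closure, from 0 (fully open) to 1 (shut), set as the call begins (left out, the last holds). The fingers move at their own pace and stop on an object; "squeeze" is the grip in N (left out, the last holds). Time passes only in rows, so rows that repeat a pose let the fingers close. It gives the time, the measured TCP pose, the force, the opening and the grip force at its end, in the units of the state.
- r.get_obs(): the state, without advancing time (a new reading comes with each control period).
- r.grab_frame(name): name is "side" or "top"; returns (picture, depth): 384x512x3 uint8, red, green, blue; 384x512 float32, m along the optical axis (not along the pixel's ray), 0 where there is no reading.
- r.camera_model(name): a dict with "fx", "fy", "cx", "cy" (pixels), "extrinsics" (4x4, takes a point from camera to world coordinates). Camera axes: x right, y down, z forward; pixel columns grow to the right and rows downward; lengths in m; the calibration is good to about 2 mm. A picture is of the moment at which its call begins. camera_model takes no time and is no camera call.
- r.hand_in(): hands the job in; it is judged then, once.
Trained networks look in the newest picture that a camera, given by its name, has taken for a name from the list of things; names that differ only in an ending like _2 or _b are one class to them, and where a whole thing is asked for, a point or a joint stands for the part that bears it (a point fixed in the world has none). Each returns a list of dicts, best first, with "confidence" (0 to 1); they miss things now and then, are a little off and sometimes report something else, mostly with a low value. They report only what shows in the picture. A call takes as long as a camera call. They do not tell look-alikes from the thing itself.
- r.boxes_of(camera, target): "uv" ([column, row] in pixels, amid what is visible of it).
- r.mark_of(camera, target): "uv" ([column, row] in pixels: a listed point, or the origin of a listed thing).
The state is a dict: "clock": time; "joints": joint angles; "qvel": joint speeds; "tau": joint torques, N m; "tcp_pos": TCP position; "orientation": TCP orientation; "contact_force": force on the tool from outside, world axes, zero at the start; "moment": the same for the moment, N m; "grip_width": finger opening in m; "gripper_force": force on a finger pad.
Only numpy, scipy, OpenCV 4.12 (cv2) and the standard library are available. Lean on these libraries where they do the work, as an engineer would, in place of code of your own. Each camera call takes 0.05 s, during which the arm holds its last target. There are 200 camera calls.

## Task

We want to weigh all the twine that is left. First lift the two stacked dishes off the kitchen scale's pan and set them upright, side by side, flat on the floor of the wooden tray; then, with the pan empty, turn the scale's tare knob until its pointer stands at the zero mark; only then slide every roll of twine up off its post and put them all on the scale's pan, inside its rim, leaving the knob at zero and the other things on the block where they are.

Things in the scene. Friction and masses are not known exactly. Their poses are not given: they have to be found in the camera images.
- scale: kitchen scale fixed to the block, white body 200 mm (its x) by 295 mm (its y), 45 mm high. On its +y part is a square steel pan, on its -y part a flat dial deck (top 45 mm above the bench) with the tare knob. Origin under the centre of the body at bench height; -x is its front
- scale_pan (a point): centre of the floor of the scale's steel pan, 66 mm above the bench; the pan is 192 mm (x) by 162 mm (y) inside and has a rim 8 mm high, 4 mm thick; axes as the scale's
- tare_knob (a joint): angle of the tare knob in rad: 0 when its pointer stands at the zero mark (pointer towards the scale's front, -x), growing anticlockwise seen from above, stops at -2.7 and 2.7; it stays where it is left (0.05 N m friction)
- tare_knob_grip (a point): point on the knob's axis to hold, 75 mm above the bench. Steel disc 72 mm across (top 56 mm above the bench) carrying a black upright bar 64 mm long, 14 mm thick, top at 82 mm. The bar lies along the pointer, a narrow finger reaching past the disc at one end of the bar (white line on the bar's top at that end). The point turns with the knob; the pointer lies along its -x
- zero_mark (a point): the zero mark on the dial deck: the one broad bar 40 mm long on the deck in front of the knob (the other ticks are thin and 6 mm long); 75 mm from the knob's axis, 45 mm above the bench
- dish_low: the lower of two like melamine dishes, open on top, 54 mm (its x) by 116 mm (its y) by 44 mm high, walls 5 mm, on a 38 by 100 mm foot 6 mm high; 0.14 kg; it stands on the scale's pan. Origin under the centre of the foot, z up
- dish_top: the upper dish, same as the lower; its foot nests 6 mm into the lower one, so its origin is 38 mm higher, and its walls are flush with the lower one's: hold it only on its upper 30 mm
- tray: dark wooden tray fixed on the block, 226 mm (x) by 166 mm (y), 20 mm high, walls 8 mm. Origin under its centre
- tray_in (a point): centre of the tray's inner floor (210 by 150 mm inside); two dishes fit side by side along its x, each with its long side along the tray's y
- stand: wooden twine stand fixed on the block, base 200 mm (x) by 165 mm (y), 15 mm high, with four upright steel posts 14 mm thick whose tops are 80 mm above the bench, at x = -55 or 55 mm and y = -40 or 40 mm in its frame; not every post carries a roll. Origin under its centre
- roll0: a roll of butcher's twine wound on an open core, a squat cylinder 60 mm across and 50 mm high with a 26 mm hole right through; 0.12 kg; at the start it stands threaded on one of the stand's posts (origin 40 mm above the bench). Origin at the middle of the roll, z along its hole. None if this roll is absent
- roll1: a roll of butcher's twine wound on an open core, a squat cylinder 60 mm across and 50 mm high with a 26 mm hole right through; 0.12 kg; at the start it stands threaded on one of the stand's posts (origin 40 mm above the bench). Origin at the middle of the roll, z along its hole. None if this roll is absent
- roll2: a roll of butcher's twine wound on an open core, a squat cylinder 60 mm across and 50 mm high with a 26 mm hole right through; 0.12 kg; at the start it stands threaded on one of the stand's posts (origin 40 mm above the bench). Origin at the middle of the roll, z along its hole. None if this roll is absent
- roll3: a roll of butcher's twine wound on an open core, a squat cylinder 60 mm across and 50 mm high with a 26 mm hole right through; 0.12 kg; at the start it stands threaded on one of the stand's posts (origin 40 mm above the bench). Origin at the middle of the roll, z along its hole. None if this roll is absent
- bowl: bystander: steel bowl 170 mm across, 70 mm high, a plastic clip on its rim; origin underneath
- plates: bystander: two stacked melamine plates, 170 mm across; origin underneath
- jar: bystander: glass jar with a hinged clamp lid, 80 mm across, 118 mm high; origin underneath
- spoon: bystander: ceramic spoon 170 mm long, along its x
- pepper: bystander: wooden pepper pot 48 mm across, 110 mm high; origin underneath
There are look-alikes about, which are no part of the job. Leave any purple look-alike of the roll1 alone. What is shaped like the dish_low but purple is not meant.

How it is judged:
On the way, in this order (a step that is already met when the one before it is completed fails the run):
1. both dishes stand upright on the tray's floor, the pan is clear (x of dish_low in the frame of tray_in between -0.085 and 0.085 m and y of dish_low in the frame of tray_in between -0.065 and 0.065 m and z of dish_low in the frame of tray_in between -0.006 and 0.012 m and angle between each of dish_low, dish_top's own z axis and vertical below 0.12 rad and x of dish_top in the frame of tray_in between -0.085 and 0.085 m and y of dish_top in the frame of tray_in between -0.065 and 0.065 m and z of dish_top in the frame of tray_in between -0.006 and 0.012 m), for 0.3 s.
2. with no twine on the pan, the pointer is set to the zero mark and stays there (value of joint tare_knob between -0.09 and 0.09 rad and velocity of joint tare_knob between -0.1 and 0.1 rad/s and horizontal distance between each of roll0, roll1, roll2, roll3 and scale_pan above 0.14 m), for 0.5 s.
At the end, for the whole second after the job is handed in: both dishes upright (within 0.12 rad) with their feet on the tray's floor (within 12 mm); the pointer within 0.09 rad of the zero mark; every roll present at rest in the scale's pan, its middle within 77 mm (x) and 62 mm (y) of the pan's centre, standing or lying (all of step 1 and value of joint tare_knob between -0.09 and 0.09 rad and x of roll0 in the frame of scale_pan between -0.077 and 0.077 m and y of roll0 in the frame of scale_pan between -0.062 and 0.062 m and z of roll0 in the frame of scale_pan between 0.01 and 0.14 m and linear speed of each of roll0, roll1, roll2, roll3 below 0.03 m/s and x of roll1 in the frame of scale_pan between -0.077 and 0.077 m and y of roll1 in the frame of scale_pan between -0.062 and 0.062 m and z of roll1 in the frame of scale_pan between 0.01 and 0.14 m and x of roll2 in the frame of scale_pan between -0.077 and 0.077 m and y of roll2 in the frame of scale_pan between -0.062 and 0.062 m and z of roll2 in the frame of scale_pan between 0.01 and 0.14 m and x of roll3 in the frame of scale_pan between -0.077 and 0.077 m and y of roll3 in the frame of scale_pan between -0.062 and 0.062 m and z of roll3 in the frame of scale_pan between 0.01 and 0.14 m); the robot touches nothing.
It fails at once if a bystander (bowl, plates, jar, spoon or pepper pot) is pushed more than 40 mm (distance of any of bowl, plates, jar, spoon, pepper from where it was at the start of the episode above 0.04 m).
Of roll0, roll1, roll2, roll3 only 3 to 4 are there at a start; the rules pass over those that are not, and their reading is None.
At some moment in a run one of dish_low, dish_top, roll0, roll1, roll2, roll3 may be knocked a few centimetres aside while the robot is not near it.
Once in a run the grip may slacken for a moment while it holds something.
It also fails if it takes over 210 s, if anything falls off the work surface, if the arm or the gripper's body presses on something with over 40 N, if the wrist force passes 120 N, or if a joint passes its speed limit or range.

## Working session

There is one attempt and no reset: what is moved stays moved. The work goes in short steps, Python scripts to look and compute and a tool call to move; the robot and the scene stay as the last step left them, time stands still between calls to the robot, and variables do not carry over. Pictures are saved under pics/ and viewed, at most 14 in all, crops included, and the job is handed in when it is done.

Besides the shell and the picture viewer there is one more tool, called after "Request:" as name(argument=value, ...), one argument or row to a line, values as JSON. servo_tool: Moves the arm, as the interface text tells. Scaled input: -1 to 1 covers 250 mm each way for a shift and 90 degrees each way for a turn. Its arguments: {"type":"object","properties":{"commands":{"type":"array"},"claw":{"type":"number"},"squeeze":{"type":"number"}},"required":["commands"]}

```bash
ls; mkdir -p pics; cat > h.py <<'E'
import numpy as np, cv2
from bench import r
from scipy.spatial.transform import Rotation as R
def grab(n,save=None):
    im,d=r.grab_frame(n)
    if save: cv2.imwrite('pics/'+save,im[:,:,::-1])
    return im,d
def world(n,d):
    c=r.camera_model(n);v,u=np.mgrid[:384,:512]
    p=np.stack([(u-c['cx'])/c['fx']*d,(v-c['cy'])/c['fy']*d,d,np.ones_like(d)],-1)
    return (p@np.array(c['extrinsics']).T)[...,:3]
def ray(n,uv,z):
    c=r.camera_model(n);E=np.array(c['extrinsics'])
    q=E[:3,:3]@[(uv[0]-c['cx'])/c['fx'],(uv[1]-c['cy'])/c['fy'],1]
    o=E[:3,3];return o+q*(z-o[2])/q[2]
def pix(n,p):
    c=r.camera_model(n);E=np.linalg.inv(c['extrinsics']);q=E[:3,:3]@p+E[:3,3]
    return q[0]/q[2]*c['fx']+c['cx'],q[1]/q[2]*c['fy']+c['cy']
E
python3 - <<'E'
from h import *
for n in('top','side'):
    grab(n,n+'0.png');print(n,np.round(r.camera_model(n)['extrinsics'],3).tolist(),r.camera_model(n)['fx'])
o=r.get_obs();print({k:np.round(v,3).tolist() for k,v in o.items()},r.tcp_to_tips)
for t in ['scale_pan','tare_knob_grip','zero_mark','dish_low','dish_top','tray_in','stand','roll0','bowl','jar','pepper','plates','spoon']:
    print(t,[(np.round(a['uv']).tolist(),round(a['confidence'],2)) for a in r.mark_of('top',t)][:6])
E
```

```text
pics
top [[-0.011, -0.986, 0.167, 0.367], [-1.0, 0.013, 0.009, 0.047], [-0.012, -0.167, -0.986, 1.266], [0.0, 0.0, 0.0, 1.0]] 348.023865747587
side [[-0.91, -0.302, 0.284, 0.116], [-0.415, 0.67, -0.615, 1.028], [-0.004, -0.678, -0.735, 1.234], [0.0, 0.0, 0.0, 1.0]] 485.80220049263073
{'clock': 0.1, 'joints': [1.029, 0.478, 0.022, 1.556, -0.012, 1.109, -0.083], 'qvel': [-0.002, -0.001, 0.0, -0.004, -0.0, -0.001, -0.0], 'tau': [0.005, -59.776, 1.614, -28.195, 0.013, 0.005, 0.0], 'tcp_pos': [0.283, -0.612, 0.249], 'orientation': [-3.066, -0.676, 0.001], 'contact_force': [-0.087, -0.196, -1.049], 'moment': [0.004, 0.059, 0.01], 'gripper_force': 0.0, 'grip_width': 0.085} 0.019
scale_pan [([251.0, 191.0], 0.9)]
tare_knob_grip [([295.0, 188.0], 0.53)]
zero_mark [([295.0, 208.0], 0.86)]
dish_low [([225.0, 249.0], 0.86), ([254.0, 196.0], 0.64)]
dish_top [([253.0, 194.0], 0.85)]
tray_in [([354.0, 210.0], 0.73), ([294.0, 136.0], 0.64)]
stand [([174.0, 220.0], 0.76)]
roll0 [([183.0, 204.0], 0.82), ([186.0, 237.0], 0.67), ([162.0, 234.0], 0.67), ([126.0, 214.0], 0.66), ([174.0, 221.0], 0.53), ([159.0, 206.0], 0.49)]
bowl [([343.0, 150.0], 0.89)]
jar [([242.0, 140.0], 0.93), ([185.0, 236.0], 0.69), ([274.0, 246.0], 0.39)]
pepper [([294.0, 139.0], 0.72)]
plates [([187.0, 154.0], 0.58)]
spoon [([274.0, 245.0], 0.67)]
```

```bash
python3 - <<'E'
import cv2
a=cv2.imread('pics/top0.png')[110:290,90:410];cv2.imwrite('pics/top0c.png',cv2.resize(a,(800,450),interpolation=cv2.INTER_CUBIC))
E
```

```text
(no output)
```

View pics/top0c.png

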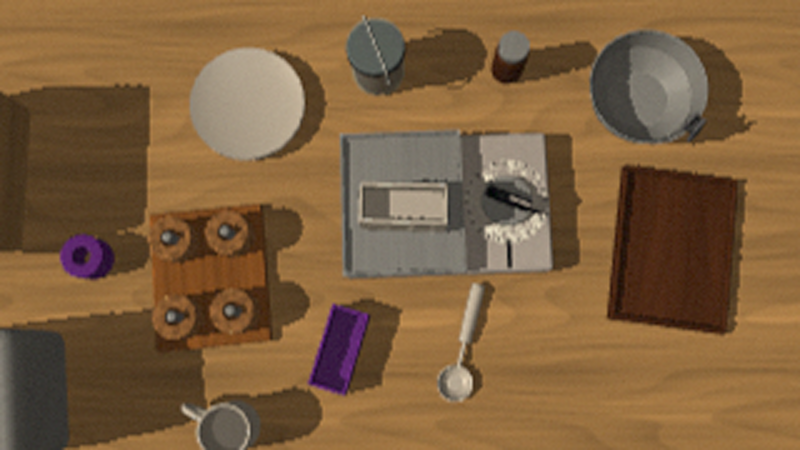

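View pics/side0.png

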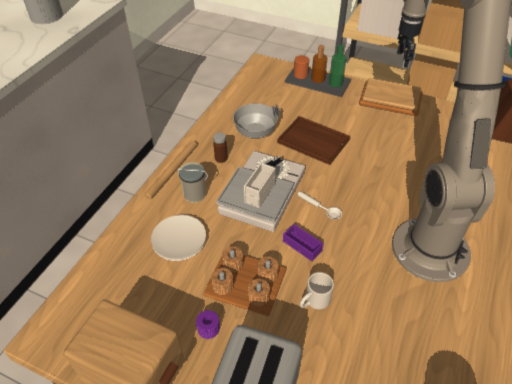

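The top crop shows the stacked dishes at crop (404,204), knob (512,200) with its pointer to the right, tray (677,250) and four brown rolls on the stand at (170,235), (228,232), (173,318), (232,310). The purple roll (85,257) and purple dish (340,350) are look-alikes, so I leave them alone. Next I measure with depth.

```bash
cat >> h.py <<'E'
def rect(P,box,zlo,zhi):
    m=(P[...,2]>zlo)&(P[...,2]<zhi)&(P[...,0]>box[0])&(P[...,0]<box[1])&(P[...,1]>box[2])&(P[...,1]<box[3])
    q=P[m];(c,s,a)=cv2.minAreaRect(((q[:,:2])*1000).astype(np.float32));return np.round(c,1).tolist(),np.round(s,1).tolist(),round(a,1),len(q),round(float(np.median(q[:,2]))*1000,1)
E
python3 - <<'E'
from h import *
im,d=grab('top');P=world('top',d)
np.save('P0.npy',P)
f=lambda u,v:np.round(P[int(110+v/2.5),int(90+u/2.5)]*1000)
for n,u,v in [('dishfloor',420,204),('pan',440,250),('deck',530,250),('knobtop',500,200),('tray',677,250),('stand',210,270),('plates',247,100),('jar',376,45),('pepper',512,42),('bowl',650,90),('spoon',455,385),('mug',225,430),('purpdish',340,350),('table',560,350)]: print(n,f(u,v))
print('dish',rect(P,(.25,.5,-.1,.2),.115,.2))
print('scale',rect(P,(.2,.55,-.25,.25),.03,.09))
print('pan',rect(P,(.2,.55,-.25,.25),.058,.08))
print('tray',rect(P,(.15,.5,-.5,-.17),.010,.03))
print('stand',rect(P,(.15,.5,.2,.5),.010,.02))
c=r.camera_model('top');print(c)
# rolls: points z 55..75mm near stand
q=((P[...,2]>.055)&(P[...,2]<.072)&(P[...,0]>.15)&(P[...,0]<.45)&(P[...,1]>.22)&(P[...,1]<.5)).astype(np.uint8)
n,l,s,ce=cv2.connectedComponentsWithStats(q)
for i in range(1,n):
    if s[i,4]>20:
        w=P[l==i];print('roll',s[i,4],ce[i].round(),cv2.minEnclosingCircle((w[:,:2]*1000).astype(np.float32)),np.median(w[:,2]))
for n,u in [('zero',(295,208))]:
    print(n,ray('top',u,.045))
print(ray('top',(295,188),.075),ray('top',(354,210),.006),ray('top',(251,191),.066))
a=im[165:225,260:320];cv2.imwrite('pics/k.png',cv2.resize(a[:,:,::-1],(600,600),interpolation=cv2.INTER_CUBIC))
E
```

```text
dishfloor [558.  39. 116.]
pan [499.  12.  65.]
deck [ 500. -115.   46.]
knobtop [570. -74.  57.]
tray [ 501. -329.    9.]
stand [480. 343.  13.]
plates [733. 297.  15.]
jar [778.  98. 120.]
pepper [787. -89. 108.]
bowl [ 743. -309.    2.]
spoon [313.  -8.   1.]
mug [254. 318.   3.]
purpdish [364. 155.  14.]
table [ 361. -159.   -1.]
dish ([0.0, 0.0], [0.0, 0.0], 0.0, 0, nan)
scale ([428.2, 24.9], [344.6, 243.3], 90.0, 1910, 59.6)
pan ([508.4, 26.6], [241.1, 81.3], 89.6, 944, 65.9)
tray ([453.0, -317.9], [167.5, 118.2], 81.5, 384, 16.4)
stand ([365.7, 377.5], [245.5, 266.1], 89.5, 1025, 14.7)
{'fx': 348.023865747587, 'fy': 348.023865747587, 'cx': 252.313605674181, 'cy': 189.97397271296393, 'extrinsics': array([[-0.01111398, -0.98591284,  0.16689023,  0.36693774],
       [-0.99987209,  0.01287714,  0.00948636,  0.04701523],
       [-0.01150179, -0.16676345, -0.98592984,  1.26626063],
       [ 0.        ,  0.        ,  0.        ,  1.        ]])}
roll 219 [160. 236.] ((414.6139831542969, 379.4863586425781), 30.805217742919922) 0.06423208520755819
roll 206 [183. 234.] ((422.2264709472656, 300.0324401855469), 30.655229568481445) 0.06420970445477636
roll 29 [174. 285.] ((258.62939453125, 313.36676025390625), 30.527793884277344) 0.06284903811261433
zero [ 0.50728934 -0.09091252  0.045     ]
[ 0.57359686 -0.0897252   0.075     ] [ 0.50182421 -0.30867043  0.006     ] [0.56653   0.0631971 0.066    ]
  return _methods._mean(a, axis=axis, dtype=dtype,
  ret = ret.dtype.type(ret / rcount)
```

View pics/k.png

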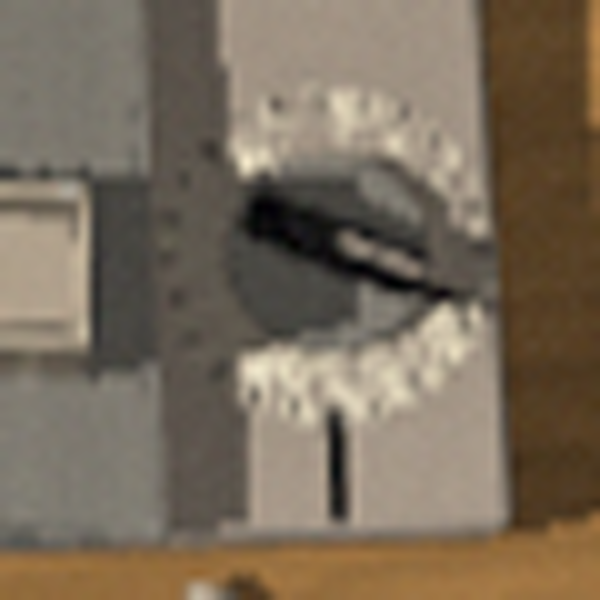

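The knob crop shows the pointer (white line on top) going right and about 20° downward, and the broad zero bar straight down at (337,470). So the knob reads about +70° and has to turn clockwise. I now refine the box fits.

```bash
python3 - <<'E'
from h import *
P=np.load('P0.npy')
print('dish',rect(P,(.5,.64,-.05,.15),.137,.2), np.percentile(P[190:200,240:265,2]*1000,[5,50,95]).round())
print('dish',rect(P,(.5,.64,-.05,.15),.12,.2))
print('scale',rect(P,(.44,.7,-.2,.2),.035,.08))
print('pan',rect(P,(.44,.7,-.2,.2),.062,.08))
print('rim',rect(P,(.44,.7,-.2,.2),.069,.08))
print('knobbar',rect(P,(.44,.7,-.2,-.03),.073,.1))
print('tray',rect(P,(.4,.65,-.45,-.19),.004,.03))
print('stand',rect(P,(.35,.6,.23,.5),.008,.02))
q=((P[...,2]>.055)&(P[...,2]<.072)&(P[...,0]>.37)&(P[...,0]<.6)&(P[...,1]>.24)&(P[...,1]<.43)).astype(np.uint8)
n,l,s,ce=cv2.connectedComponentsWithStats(q)
for i in range(1,n):
    if s[i,4]>20:
        w=P[l==i];c,rr=cv2.minEnclosingCircle((w[:,:2]*1000).astype(np.float32));print('roll',s[i,4],np.round(c,1),round(rr,1),np.median(w[:,2]))
E
```

```text
dish ([555.4, 62.7], [114.1, 54.5], 87.1, 166, 146.2) [111. 115. 149.]
dish ([555.4, 62.5], [114.9, 54.7], 87.3, 236, 144.4)
scale ([571.2, 2.1], [201.4, 294.9], 1.3, 3968, 62.2)
pan ([571.3, 14.0], [201.0, 271.0], 1.4, 2008, 66.1)
rim ([571.1, 19.9], [200.9, 259.2], 1.4, 419, 72.1)
knobbar ([572.8, -83.2], [63.1, 13.5], 67.1, 76, 81.0)
tray ([521.3, -319.6], [251.2, 247.2], 87.3, 2629, 8.0)
stand ([470.5, 379.9], [200.2, 236.3], 5.2, 1384, 14.6)
roll 203 [531.1 310. ] 30.9 0.06457921597464056
roll 214 [524.1 389.5] 31.1 0.06451055411672613
roll 211 [422.2 300. ] 30.7 0.06423469126054027
roll 219 [414.6 379.5] 30.8 0.06423208520755819
```

```bash
cat >> h.py <<'E'
def go(x,y,z,yaw,pr=True):
    """normalised shift/turn from the present pose to TCP (mm), tool down, tool x at yaw deg"""
    o=r.get_obs();A=R.from_rotvec(o['orientation']);p=np.array(o['tcp_pos'])
    c,s=np.cos(np.radians(yaw)),np.sin(np.radians(yaw))
    B=R.from_matrix(np.array([[c,s,0],[s,-c,0],[0,0,-1]]))
    d=A.inv().apply(np.array([x,y,z])/1000-p)/.25;t=(A.inv()*B).as_rotvec()/(np.pi/2)
    print('at',(p*1000).round(1).tolist(),'yaw',round(float(np.degrees(np.arctan2(A.as_matrix()[1,0],A.as_matrix()[0,0]))),1),'w',round(o['grip_width']*1000,1),'t',round(o['clock'],1),'F',np.round(o['contact_force'],1).tolist(),'grip',round(float(o['gripper_force']),1))
    print('  GO',d.round(3).tolist(),t.round(3).tolist())
E
python3 - <<'E'
from h import *
P=np.load('P0.npy')
for z in(.004,.013):print('tray',rect(P,(.38,.63,-.425,-.19),z,.03),rect(P,(.38,.63,-.41,-.21),z,.03))
m=(P[...,2]>.069)&(P[...,2]<.078)&(P[...,0]>.44)&(P[...,0]<.7)&(P[...,1]>-.04)&(P[...,1]<.2)
q=P[m];print(q.min(0),q.max(0));print(rect(P,(.44,.7,-.04,.2),.062,.078))
go(555,63,250,87)
E
```

```text
tray ([503.7, -308.3], [233.1, 246.4], 89.8, 2701, 8.1) ([500.1, -312.0], [192.2, 248.4], 85.6, 2628, 8.0)
tray ([506.7, -325.2], [167.4, 226.6], 81.5, 510, 18.2) ([506.8, -324.9], [166.4, 226.7], 81.6, 461, 18.1)
[ 0.46846633 -0.02223099  0.06900188] [0.67204813 0.15042632 0.07795495]
([570.0, 64.6], [201.0, 169.9], 1.4, 1967, 66.0)
at [283.7, -612.5, 250.3] yaw 24.9 w 85.4 t 0.8 F [0.0, -0.7, 0.3] grip 0.0
  GO [2.12, -1.996, 0.001] [0.0, -0.0, -0.691]
```

Request:
servo_tool(
  commands=[
    [[0.9,-0.8,0],[0,0,0]],
    [[0.9,-0.8,0],[0,0,0]],
    [[0.9,-0.8,0],[0,0,0]],
    [[0.9,-0.8,0],[0,0,0]],
    [[0.9,-0.8,0],[0,0,0]],
    [[0.9,-0.8,0],[0,0,0]],
    [[0.9,-0.8,0],[0,0,0]],
    [[0.9,-0.8,0],[0,0,0]],
    [[0.9,-0.8,0],[0,0,0]],
  ],
  claw=0,
  squeeze=30,
)

```text
clock: 1.7
tcp_pos: [0.4032, -0.3378, 0.2504]
orientation: [3.068, 0.673, -0.0]
contact_force: [-0.1, 0.0, 0.6]
grip_width: 0.0852
gripper_force: 0.0
```

Request:
servo_tool(
  commands=[
    [[0.9,-0.9,0],[0,0,0]],
    [[0.9,-0.9,0],[0,0,0]],
    [[0.9,-0.9,0],[0,0,0]],
    [[0.9,-0.9,0],[0,0,0]],
    [[0.9,-0.9,0],[0,0,0]],
    [[0.9,-0.9,0],[0,0,0]],
    [[0.9,-0.9,0],[0,0,0]],
    [[0.9,-0.9,0],[0,0,0]],
    [[0.9,-0.9,0],[0,0,0]],
  ],
)

```text
clock: 2.6
tcp_pos: [0.5134, -0.0398, 0.25]
orientation: [3.068, 0.672, -0.001]
contact_force: [-0.2, -0.8, 0.1]
grip_width: 0.0854
gripper_force: 0.0
```

Request:
servo_tool(
  commands=[
    [[0.32,-0.3,0],[0,0,-0.69]],
    [[0.32,-0.3,0],[0,0,-0.69]],
    [[0.32,-0.3,0],[0,0,-0.69]],
    [[0.32,-0.3,0],[0,0,-0.69]],
    [[0.32,-0.3,0],[0,0,-0.69]],
    [[0.32,-0.3,0],[0,0,-0.69]],
    [[0.32,-0.3,0],[0,0,-0.69]],
    [[0.32,-0.3,0],[0,0,-0.69]],
    [[0.32,-0.3,0],[0,0,-0.69]],
    [[0.32,-0.3,0],[0,0,-0.69]],
    [[0.32,-0.3,0],[0,0,-0.69]],
  ],
)

```text
clock: 3.7
tcp_pos: [0.5546, 0.0627, 0.2502]
orientation: [2.282, 2.158, -0.001]
contact_force: [0.2, -0.2, -0.1]
grip_width: 0.0857
gripper_force: 0.0
```

```bash
python3 - <<'E'
from h import *
go(555.4,62.6,138,87.2)
E
```

```text
at [554.6, 62.7, 250.2] yaw 86.8 w 85.7 t 3.7 F [0.2, -0.2, -0.1] grip 0.0
  GO [-0.0, 0.003, 0.449] [-0.0, 0.0, -0.004]
```

Request:
servo_tool(
  commands=[
    [[0,0.003,0.18],[0,0,0]],
    [[0,0.003,0.3],[0,0,0]],
    [[0,0.003,0.38],[0,0,0]],
    [[0,0.003,0.42],[0,0,0]],
    [[0,0.003,0.448],[0,0,0]],
    [[0,0.003,0.448],[0,0,0]],
    [[0,0.003,0.448],[0,0,0]],
  ],
)

```text
clock: 4.4
tcp_pos: [0.5559, 0.0641, 0.1392]
orientation: [2.279, 2.161, 0.002]
contact_force: [0.1, 0.2, 0.1]
grip_width: 0.0855
gripper_force: 0.0
```

Request:
servo_tool(
  commands=[
    [[0,0,0],[0,0,0]],
    [[0,0,0],[0,0,0]],
    [[0,0,0],[0,0,0]],
    [[0,0,0],[0,0,0]],
    [[0,0,0],[0,0,0]],
    [[0,0,0],[0,0,0]],
    [[0,0,0],[0,0,0]],
    [[0,0,0],[0,0,0]],
  ],
  claw=1,
  squeeze=40,
)

```text
clock: 5.2
tcp_pos: [0.5555, 0.064, 0.1392]
orientation: [2.279, 2.161, 0.001]
contact_force: [-2.5, -0.7, 5.4]
grip_width: 0.0539
gripper_force: 43.3
```

Request:
servo_tool(
  commands=[
    [[0,0,-0.03],[0,0,0]],
    [[0,0,-0.07],[0,0,0]],
    [[0,0,-0.12],[0,0,0]],
    [[0,0,-0.2],[0,0,0]],
    [[0,0,-0.3],[0,0,0]],
    [[0,0,-0.3],[0,0,0]],
    [[0,0,-0.3],[0,0,0]],
  ],
)

```text
clock: 5.9
tcp_pos: [0.5555, 0.0639, 0.214]
orientation: [2.279, 2.161, 0.002]
contact_force: [-0.3, -0.3, -2.7]
grip_width: 0.053
gripper_force: 42.6
```

```bash
python3 - <<'E'
from h import *
im,d=grab('side','s1.png')
a=im[100:300,150:420];cv2.imwrite('pics/s1c.png',cv2.resize(a[:,:,::-1],(800,592)))
t=np.radians(-8.5);c=np.array([506.8,-325]);ex=np.array([np.cos(t),np.sin(t)])
print(c+50*ex,c-50*ex)
go(*(c+50*ex),200,81.5)
E
```

```text
[ 556.25079317 -332.39047056] [ 457.34920683 -317.60952944]
at [554.9, 63.7, 213.0] yaw 86.9 w 53.4 t 6.0 F [-0.3, -0.4, -2.0] grip 42.6
  GO [-1.582, 0.09, 0.053] [-0.0, 0.0, 0.061]
```

View pics/s1c.png

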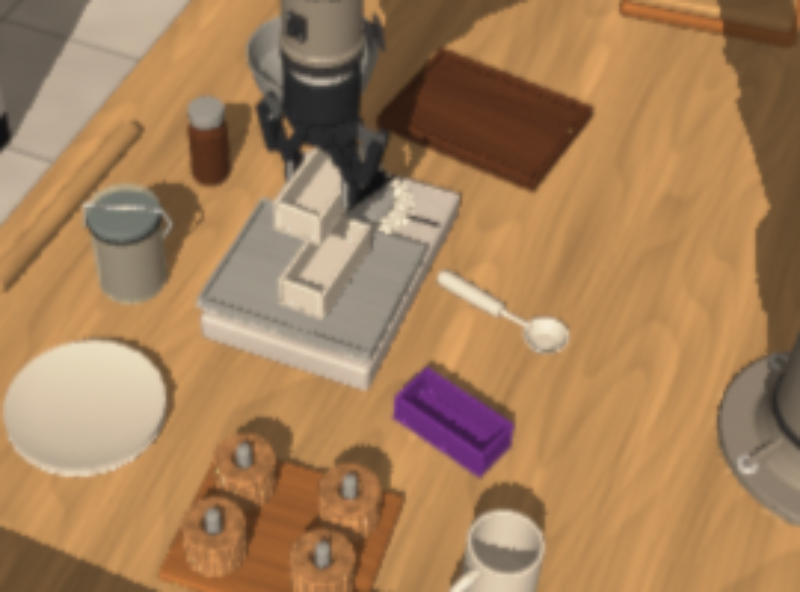

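The side crop shows the top dish held at (315,195) and the lower one still on the pan at (325,270).

Request:
servo_tool(
  commands=[
    [[-0.1,0,0],[0,0,0]],
    [[-0.25,0.02,0],[0,0,0]],
    [[-0.4,0.02,0],[0,0,0]],
    [[-0.55,0.03,0],[0,0,0]],
    [[-0.7,0.04,0],[0,0,0]],
    [[-0.8,0.045,0],[0,0,0]],
  ],
)

```text
clock: 6.55
tcp_pos: [0.5546, -0.1399, 0.2118]
orientation: [-2.282, -2.157, 0.004]
contact_force: [0.1, 0.5, -1.8]
grip_width: 0.0529
gripper_force: 42.5
```

Request:
servo_tool(
  commands=[
    [[-0.15,0.01,0.01],[0,0,0.02]],
    [[-0.3,0.02,0.02],[0,0,0.06]],
    [[-0.45,0.03,0.03],[0,0,0.06]],
    [[-0.6,0.035,0.05],[0,0,0.06]],
    [[-0.72,0.04,0.05],[0,0,0.06]],
    [[-0.77,0.045,0.05],[0,0,0.06]],
    [[-0.77,0.045,0.05],[0,0,0.06]],
  ],
)

```text
clock: 7.25
tcp_pos: [0.5558, -0.331, 0.1994]
orientation: [-2.381, -2.047, 0.002]
contact_force: [0.1, 0.8, -1.5]
grip_width: 0.0534
gripper_force: 42.6
```

```bash
python3 - <<'E'
from h import *
go(556,-332.4,45,81.5)
E
```

```text
at [555.8, -331.0, 199.4] yaw 81.4 w 53.4 t 7.2 F [0.1, 0.8, -1.5] grip 42.6
  GO [-0.006, 0.003, 0.617] [-0.001, -0.0, -0.001]
```

Request:
servo_tool(
  commands=[
    [[-0.005,0,0.15],[0,0,0]],
    [[-0.005,0,0.3],[0,0,0]],
    [[-0.005,0,0.42],[0,0,0]],
    [[-0.005,0,0.52],[0,0,0]],
    [[-0.005,0,0.58],[0,0,0]],
    [[-0.005,0,0.605],[0,0,0]],
    [[-0.005,0,0.62],[0,0,0]],
    [[-0.005,0,0.622],[0,0,0]],
    [[-0.005,0,0.622],[0,0,0]],
  ],
)

```text
clock: 8.15
tcp_pos: [0.5574, -0.3307, 0.0464]
orientation: [2.378, 2.051, 0.001]
contact_force: [-0.1, -0.5, -2.2]
grip_width: 0.0533
gripper_force: 42.5
```

Request:
servo_tool(
  commands=[
    [[0,0,0.006],[0,0,0]],
    [[0,0,0.01],[0,0,0]],
    [[0,0,0.01],[0,0,0]],
    [[0,0,0.01],[0,0,0]],
  ],
)

```text
clock: 8.55
tcp_pos: [0.5569, -0.3307, 0.0432]
orientation: [2.379, 2.051, 0.0]
contact_force: [-0.1, 0.1, 1.0]
grip_width: 0.0532
gripper_force: 42.7
```

Request:
servo_tool(
  commands=[
    [[0,0,0],[0,0,0]],
    [[0,0,0],[0,0,0]],
    [[0,0,0],[0,0,0]],
    [[0,0,0],[0,0,0]],
  ],
  claw=0.15,
)

```text
clock: 8.95
tcp_pos: [0.5567, -0.3305, 0.0428]
orientation: [2.379, 2.052, 0.0]
contact_force: [0.6, -0.0, 0.1]
grip_width: 0.0728
gripper_force: 0.0
```

Request:
servo_tool(
  commands=[
    [[0,0,-0.1],[0,0,0]],
    [[0,0,-0.25],[0,0,0]],
    [[0,0,-0.45],[0,0,0]],
    [[0,0,-0.65],[0,0,0]],
    [[0,0,-0.65],[0,0,0]],
    [[0,0,-0.65],[0,0,0]],
  ],
)

```text
clock: 9.55
tcp_pos: [0.5574, -0.3308, 0.2071]
orientation: [2.377, 2.05, 0.002]
contact_force: [0.1, -0.1, -1.0]
grip_width: 0.0722
gripper_force: 0.0
```

```bash
python3 - <<'E'
from h import *
im,d=grab('top');P=world('top',d)
print('low',rect(P,(.5,.64,-.05,.15),.09,.125))
im,d=grab('side');P=world('side',d)
print('low side',rect(P,(.5,.64,-.05,.15),.09,.125))
print('placed side',rect(P,(.48,.62,-.41,-.24),.035,.07))
go(555.4,62.6,200,87.2)
E
```

```text
low ([555.5, 62.5], [115.3, 54.7], 87.4, 200, 108.3)
low side ([550.6, 63.8], [122.2, 56.8], 88.9, 342, 104.6)
placed side ([553.0, -331.7], [128.1, 58.0], 80.6, 220, 46.7)
at [555.8, -330.2, 204.1] yaw 81.6 w 72.6 t 9.7 F [0.3, 0.0, -0.5] grip 0.0
  GO [1.554, -0.232, 0.018] [-0.001, -0.0, -0.063]
```

Dish one is in the tray and the lower dish hasn't moved. I go back for it.

Request:
servo_tool(
  commands=[
    [[0.8,-0.12,0],[0,0,0]],
    [[0.8,-0.12,0],[0,0,0]],
    [[0.8,-0.12,0],[0,0,0]],
    [[0.8,-0.12,0],[0,0,0]],
    [[0.8,-0.12,0],[0,0,0]],
    [[0.8,-0.12,0],[0,0,0]],
  ],
  claw=0,
)

```text
clock: 10.25
tcp_pos: [0.5556, -0.1262, 0.2039]
orientation: [-2.373, -2.055, 0.002]
contact_force: [-0.7, -1.0, 0.5]
grip_width: 0.0852
gripper_force: 0.0
```

Request:
servo_tool(
  commands=[
    [[0.754,-0.112,0],[0,0,-0.063]],
    [[0.754,-0.112,0],[0,0,-0.063]],
    [[0.754,-0.112,0],[0,0,-0.063]],
    [[0.754,-0.112,0],[0,0,-0.063]],
    [[0.754,-0.112,0],[0,0,-0.063]],
    [[0.754,-0.112,0],[0,0,-0.063]],
    [[0.754,-0.112,0],[0,0,-0.063]],
  ],
)

```text
clock: 10.95
tcp_pos: [0.5564, 0.0595, 0.2044]
orientation: [-2.278, -2.163, 0.003]
contact_force: [-0.2, -0.1, 0.4]
grip_width: 0.0854
gripper_force: 0.0
```

```bash
python3 - <<'E'
from h import *
go(555.4,62.6,98,87.2)
E
```

```text
at [556.4, 59.5, 204.4] yaw 87.0 w 85.4 t 10.9 F [-0.2, -0.1, 0.4] grip 0.0
  GO [0.013, -0.004, 0.425] [-0.001, 0.001, -0.002]
```

Request:
servo_tool(
  commands=[
    [[0.007,-0.004,0.15],[0,0,0]],
    [[0.007,-0.004,0.28],[0,0,0]],
    [[0.007,-0.004,0.36],[0,0,0]],
    [[0.007,-0.004,0.4],[0,0,0]],
    [[0.007,-0.004,0.422],[0,0,0]],
    [[0.007,-0.004,0.422],[0,0,0]],
    [[0.007,-0.004,0.422],[0,0,0]],
  ],
)

```text
clock: 11.65
tcp_pos: [0.5563, 0.0639, 0.1007]
orientation: [2.275, 2.165, 0.002]
contact_force: [-0.7, 1.0, 1.1]
grip_width: 0.0854
gripper_force: 0.0
```

Request:
servo_tool(
  commands=[
    [[0,0,0],[0,0,0]],
    [[0,0,0],[0,0,0]],
    [[0,0,0],[0,0,0]],
    [[0,0,0],[0,0,0]],
    [[0,0,0],[0,0,0]],
    [[0,0,0],[0,0,0]],
    [[0,0,0],[0,0,0]],
    [[0,0,0],[0,0,0]],
  ],
  claw=1,
  squeeze=40,
)

```text
clock: 12.45
tcp_pos: [0.5559, 0.0643, 0.1007]
orientation: [2.274, 2.166, 0.001]
contact_force: [-1.2, -0.6, 5.8]
grip_width: 0.0534
gripper_force: 43.4
```

Request:
servo_tool(
  commands=[
    [[0,0,-0.03],[0,0,0]],
    [[0,0,-0.1],[0,0,0]],
    [[0,0,-0.2],[0,0,0]],
    [[0,0,-0.3],[0,0,0]],
    [[0,0,-0.4],[0,0,0]],
    [[0,0,-0.4],[0,0,0]],
    [[0,0,-0.4],[0,0,0]],
  ],
)

```text
clock: 13.15
tcp_pos: [0.5554, 0.064, 0.2]
orientation: [2.274, 2.166, 0.001]
contact_force: [-0.7, -0.2, -1.5]
grip_width: 0.0532
gripper_force: 42.6
```

```bash
python3 - <<'E'
from h import *
go(457.4,-317.6,180,81.5)
E
```

```text
at [555.4, 64.0, 200.0] yaw 87.2 w 53.2 t 13.2 F [-0.7, -0.2, -1.5] grip 42.6
  GO [-1.544, -0.317, 0.08] [0.0, 0.0, 0.063]
```

Request:
servo_tool(
  commands=[
    [[-0.12,-0.02,0],[0,0,0]],
    [[-0.27,-0.06,0],[0,0,0]],
    [[-0.42,-0.09,0],[0,0,0]],
    [[-0.57,-0.12,0],[0,0,0]],
    [[-0.7,-0.15,0],[0,0,0]],
    [[-0.78,-0.16,0],[0,0,0]],
  ],
)

```text
clock: 13.75
tcp_pos: [0.5036, -0.1318, 0.1981]
orientation: [-2.277, -2.162, 0.005]
contact_force: [-0.2, -1.4, -1.3]
grip_width: 0.0533
gripper_force: 48.4
```

Request:
servo_tool(
  commands=[
    [[-0.15,-0.03,0.02],[0,0,0.02]],
    [[-0.3,-0.06,0.04],[0,0,0.06]],
    [[-0.45,-0.1,0.06],[0,0,0.063]],
    [[-0.6,-0.13,0.08],[0,0,0.063]],
    [[-0.7,-0.15,0.08],[0,0,0.063]],
    [[-0.76,-0.157,0.08],[0,0,0.063]],
    [[-0.76,-0.157,0.08],[0,0,0.063]],
  ],
)

```text
clock: 14.45
tcp_pos: [0.4565, -0.3183, 0.1788]
orientation: [-2.381, -2.047, 0.001]
contact_force: [0.2, -0.2, -1.3]
grip_width: 0.0533
gripper_force: 48.4
```

```bash
python3 - <<'E'
from h import *
go(457.4,-317.6,43,81.5)
E
```

```text
at [456.5, -318.3, 178.8] yaw 81.4 w 53.3 t 14.4 F [0.2, -0.2, -1.3] grip 48.4
  GO [0.003, 0.004, 0.543] [-0.001, -0.0, -0.002]
```

Request:
servo_tool(
  commands=[
    [[0.003,0.003,0.15],[0,0,0]],
    [[0.003,0.003,0.3],[0,0,0]],
    [[0.003,0.003,0.42],[0,0,0]],
    [[0.003,0.003,0.49],[0,0,0]],
    [[0.003,0.003,0.52],[0,0,0]],
    [[0.003,0.003,0.54],[0,0,0]],
    [[0.003,0.003,0.55],[0,0,0]],
    [[0.003,0.003,0.55],[0,0,0]],
    [[0.003,0.003,0.55],[0,0,0]],
  ],
)

```text
clock: 15.35
tcp_pos: [0.4591, -0.3162, 0.0432]
orientation: [2.378, 2.051, 0.001]
contact_force: [0.1, 0.4, -2.2]
grip_width: 0.0532
gripper_force: 48.7
```

```bash
python3 - <<'E'
from h import *
go(457.4,-317.6,42.5,81.5)
E
```

```text
at [459.1, -316.2, 43.2] yaw 81.6 w 53.2 t 15.3 F [0.1, 0.4, -2.2] grip 48.7
  GO [-0.007, -0.006, 0.003] [0.001, 0.0, 0.001]
```

Request:
servo_tool(
  commands=[
    [[0,0,0.008],[0,0,0]],
    [[0,0,0.008],[0,0,0]],
    [[0,0,0.008],[0,0,0]],
  ],
)

```text
clock: 15.65
tcp_pos: [0.4591, -0.3164, 0.0426]
orientation: [2.378, 2.05, -0.0]
contact_force: [-3.7, 2.8, 16.9]
grip_width: 0.0534
gripper_force: 50.8
```

Request:
servo_tool(
  commands=[
    [[0,0,0],[0,0,0]],
    [[0,0,0],[0,0,0]],
    [[0,0,0],[0,0,0]],
    [[0,0,0],[0,0,0]],
  ],
  claw=0.15,
)

```text
clock: 16.05
tcp_pos: [0.4585, -0.316, 0.0402]
orientation: [-2.379, -2.052, -0.0]
contact_force: [0.3, -0.3, -0.2]
grip_width: 0.0724
gripper_force: 0.0
```

Request:
servo_tool(
  commands=[
    [[0,0,-0.1],[0,0,0]],
    [[0,0,-0.25],[0,0,0]],
    [[0,0,-0.45],[0,0,0]],
    [[0,0,-0.6],[0,0,0]],
    [[0,0,-0.6],[0,0,0]],
    [[0,0,-0.6],[0,0,0]],
  ],
)

```text
clock: 16.65
tcp_pos: [0.4587, -0.3162, 0.191]
orientation: [2.378, 2.05, 0.0]
contact_force: [-0.2, -0.1, -0.6]
grip_width: 0.0728
gripper_force: 0.0
```

```bash
python3 - <<'E'
from h import *
im,d=grab('side','s2.png');P=world('side',d)
c=im[90:290,170:430];cv2.imwrite('pics/s2c.png',cv2.resize(c[:,:,::-1],(780,600)))
print(rect(P,(.40,.62,-.41,-.24),.042,.07))
im,d=grab('top');P=world('top',d)
print('knobbar',rect(P,(.44,.7,-.14,-.03),.073,.1))
go(572.8,-83.2,170,67.1)
E
```

```text
([505.1, -324.3], [124.8, 156.5], 80.6, 314, 49.1)
knobbar ([572.8, -83.0], [62.9, 14.6], 67.2, 77, 80.8)
at [457.6, -315.6, 189.0] yaw 81.6 w 72.3 t 16.8 F [-0.8, -1.1, -0.7] grip 0.0
  GO [0.987, 0.319, 0.076] [-0.001, -0.0, 0.161]
```

View pics/s2c.png

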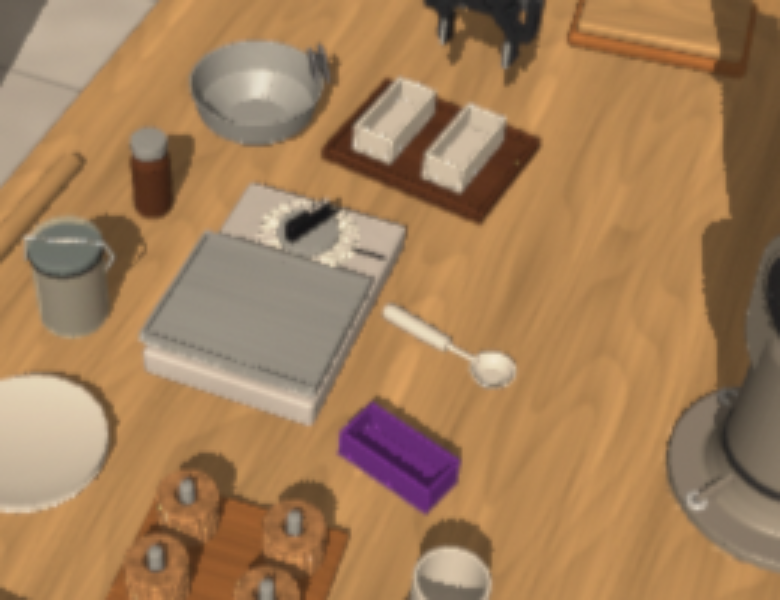

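Both dishes stand in the tray at (395,120) and (465,145) and the pan is empty. Now the knob.

Request:
servo_tool(
  commands=[
    [[0.98,0.32,0.07],[0,0,0.16]],
    [[0.98,0.32,0.07],[0,0,0.16]],
    [[0.98,0.32,0.07],[0,0,0.16]],
    [[0.98,0.32,0.07],[0,0,0.16]],
    [[0.98,0.32,0.07],[0,0,0.16]],
    [[0.98,0.32,0.07],[0,0,0.16]],
    [[0.98,0.32,0.07],[0,0,0.16]],
    [[0.98,0.32,0.07],[0,0,0.16]],
    [[0.98,0.32,0.07],[0,0,0.16]],
  ],
  claw=0.4,
)

```text
clock: 17.65
tcp_pos: [0.5725, -0.088, 0.1721]
orientation: [-2.62, -1.733, 0.003]
contact_force: [0.0, -0.3, -0.0]
grip_width: 0.0514
gripper_force: 0.0
```

```bash
python3 - <<'E'
from h import *
go(572.8,-83.1,80,67.2)
E
```

```text
at [572.5, -88.0, 172.1] yaw 67.0 w 51.4 t 17.6 F [0.0, -0.3, -0.0] grip 0.0
  GO [0.019, -0.006, 0.369] [-0.001, 0.001, -0.003]
```

Request:
servo_tool(
  commands=[
    [[0.01,-0.004,0.15],[0,0,0]],
    [[0.01,-0.004,0.26],[0,0,0]],
    [[0.01,-0.004,0.32],[0,0,0]],
    [[0.01,-0.004,0.35],[0,0,0]],
    [[0.01,-0.004,0.365],[0,0,0]],
    [[0.01,-0.004,0.37],[0,0,0]],
    [[0.01,-0.004,0.37],[0,0,0]],
  ],
)

```text
clock: 18.35
tcp_pos: [0.5743, -0.0828, 0.0812]
orientation: [2.617, 1.737, 0.002]
contact_force: [0.5, 0.6, -0.2]
grip_width: 0.0513
gripper_force: 0.0
```

Request:
servo_tool(
  commands=[
    [[0,0,0],[0,0,0]],
    [[0,0,0],[0,0,0]],
    [[0,0,0],[0,0,0]],
    [[0,0,0],[0,0,0]],
    [[0,0,0],[0,0,0]],
    [[0,0,0],[0,0,0]],
    [[0,0,0],[0,0,0]],
    [[0,0,0],[0,0,0]],
  ],
  claw=1,
  squeeze=40,
)

```text
clock: 19.15
tcp_pos: [0.5714, -0.0816, 0.0807]
orientation: [-2.615, -1.737, 0.005]
contact_force: [-8.5, 3.0, 10.2]
grip_width: 0.0129
gripper_force: 40.0
```

```bash
python3 - <<'E'
from h import *
go(572.8,-83.1,80,1.4)
E
```

```text
at [571.4, -81.6, 80.7] yaw 67.2 w 12.9 t 19.1 F [-8.5, 3.0, 10.2] grip 40.0
  GO [-0.003, 0.007, 0.003] [-0.002, 0.002, 0.731]
```

Request:
servo_tool(
  commands=[
    [[0,-0.005,-0.005],[0,0,0.03]],
    [[0,-0.005,-0.005],[0,0,0.09]],
    [[0,-0.005,-0.005],[0,0,0.15]],
    [[0,-0.005,-0.005],[0,0,0.22]],
    [[0,-0.005,-0.005],[0,0,0.29]],
    [[0,-0.005,-0.005],[0,0,0.36]],
    [[0,-0.005,-0.005],[0,0,0.43]],
    [[0,-0.005,-0.005],[0,0,0.5]],
    [[0,-0.005,-0.005],[0,0,0.57]],
    [[0,-0.005,-0.005],[0,0,0.63]],
    [[0,-0.005,-0.005],[0,0,0.68]],
    [[0,-0.005,-0.005],[0,0,0.71]],
    [[0,-0.005,-0.005],[0,0,0.731]],
    [[0,-0.005,-0.005],[0,0,0.731]],
    [[0,-0.005,-0.005],[0,0,0.731]],
    [[0,-0.005,-0.005],[0,0,0.731]],
  ],
)

```text
clock: 20.75
tcp_pos: [0.5728, -0.0838, 0.0809]
orientation: [3.14, 0.036, 0.001]
contact_force: [4.2, -5.0, -10.6]
grip_width: 0.0128
gripper_force: 40.0
```

```bash
python3 - <<'E'
from h import *
go(572.8,-83.1,80,1.4)
E
```

```text
at [572.8, -83.8, 80.9] yaw 1.3 w 12.8 t 20.8 F [4.2, -5.0, -10.6] grip 40.0
  GO [0.0, -0.003, 0.004] [0.001, -0.001, -0.001]
```

Release, lift, and check the bar angle while clear of it.

Request:
servo_tool(
  commands=[
    [[0,0,0],[0,0,0]],
    [[0,0,0],[0,0,0]],
    [[0,0,0],[0,0,0]],
    [[0,0,0],[0,0,0]],
    [[0,0,0],[0,0,0]],
  ],
  claw=0.4,
)

```text
clock: 21.25
tcp_pos: [0.5726, -0.082, 0.0818]
orientation: [-3.141, -0.038, -0.0]
contact_force: [0.7, -0.4, -0.3]
grip_width: 0.0512
gripper_force: 0.0
```

Request:
servo_tool(
  commands=[
    [[0,0,-0.1],[0,0,0]],
    [[0,0,-0.25],[0,0,0]],
    [[0,0,-0.4],[0,0,0]],
    [[0,-0.3,-0.5],[0,0,0]],
    [[0,-0.8,-0.5],[0,0,0]],
    [[0,-0.95,-0.5],[0,0,0]],
    [[0,-0.95,-0.5],[0,0,0]],
    [[0,-0.95,-0.5],[0,0,0]],
    [[0,-0.95,-0.5],[0,0,0]],
  ],
  claw=0,
)

```text
clock: 22.15
tcp_pos: [0.5656, 0.1637, 0.2072]
orientation: [-3.137, -0.054, -0.001]
contact_force: [0.3, 0.1, 0.5]
grip_width: 0.0852
gripper_force: 0.0
```

```bash
python3 - <<'E'
from h import *
im,d=grab('top','t3.png');P=world('top',d)
print('knobbar',rect(P,(.44,.7,-.14,-.03),.073,.1))
print('scale',rect(P,(.44,.7,-.2,.2),.035,.075))
q=((P[...,2]>.055)&(P[...,2]<.072)&(P[...,0]>.37)&(P[...,0]<.6)&(P[...,1]>.24)&(P[...,1]<.43)).astype(np.uint8)
n,l,s,ce=cv2.connectedComponentsWithStats(q)
for i in range(1,n):
    if s[i,4]>20:
        w=P[l==i];c,rr=cv2.minEnclosingCircle((w[:,:2]*1000).astype(np.float32));print('roll',s[i,4],np.round(c,1),round(rr,1),np.median(w[:,2]))
a=im[160:230,230:390];cv2.imwrite('pics/k3.png',cv2.resize(a[:,:,::-1],(800,350),interpolation=cv2.INTER_CUBIC))
go(531,310,150,90)
E
```

```text
knobbar ([573.5, -83.4], [64.2, 14.3], 1.4, 76, 80.4)
scale ([571.7, -5.5], [201.1, 279.8], 1.4, 3580, 58.2)
roll 202 [531.5 310.2] 30.8 0.06430645413258318
roll 215 [524.9 389.2] 31.2 0.06447874293239031
roll 213 [422.  299.8] 30.6 0.06415107088739869
roll 216 [414.7 379.9] 30.7 0.06390585950981387
at [566.1, 159.5, 206.8] yaw 1.7 w 85.2 t 22.2 F [0.7, -1.0, 0.0] grip 0.0
  GO [-0.122, -0.606, 0.228] [-0.001, -0.001, -0.981]
```

View pics/k3.png

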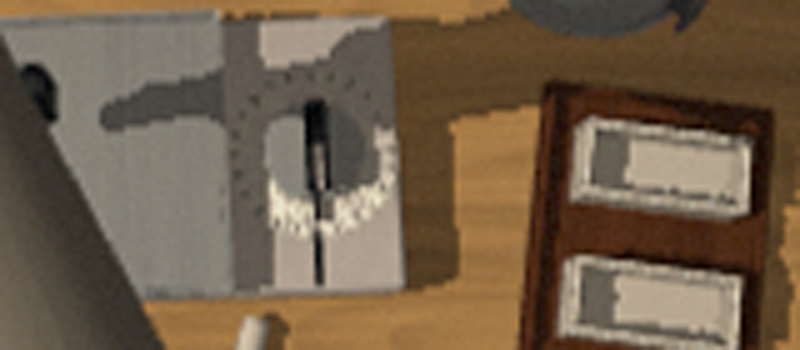

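The pointer (320,160→280) now stands in line with the zero bar and both dishes sit flat in the tray (660,165), (650,300). All four brown rolls are confirmed. The only look-alike roll is the purple one further left at full-image (124,213). I start with the roll at (531,310).

Request:
servo_tool(
  commands=[
    [[-0.12,-0.6,0.13],[0,0,-1]],
    [[-0.12,-0.6,0.13],[0,0,-1]],
    [[-0.12,-0.6,0.13],[0,0,-1]],
    [[-0.12,-0.6,0.13],[0,0,-1]],
    [[-0.12,-0.6,0.13],[0,0,-1]],
    [[-0.12,-0.6,0.13],[0,0,-1]],
    [[-0.12,-0.6,0.13],[0,0,-1]],
    [[-0.12,-0.6,0.13],[0,0,-1]],
    [[-0.12,-0.6,0.13],[0,0,-1]],
    [[-0.12,-0.6,0.13],[0,0,-1]],
    [[-0.12,-0.6,0.13],[0,0,-1]],
    [[-0.12,-0.6,0.13],[0,0,-1]],
    [[-0.12,-0.6,0.13],[0,0,-1]],
  ],
)

```text
clock: 23.5
tcp_pos: [0.5338, 0.3032, 0.1739]
orientation: [2.199, 2.243, -0.001]
contact_force: [-0.4, -0.8, -0.3]
grip_width: 0.0856
gripper_force: 0.0
```

```bash
python3 - <<'E'
from h import *
go(531,310,48,95.2)
E
```

```text
at [533.8, 303.2, 173.9] yaw 91.2 w 85.6 t 23.5 F [-0.4, -0.8, -0.3] grip 0.0
  GO [0.028, -0.011, 0.504] [-0.0, 0.0, -0.045]
```

Request:
servo_tool(
  commands=[
    [[0.026,-0.011,0.1],[0,0,-0.045]],
    [[0.026,-0.011,0.2],[0,0,-0.045]],
    [[0.026,-0.011,0.32],[0,0,-0.045]],
    [[0.026,-0.011,0.42],[0,0,-0.045]],
    [[0.026,-0.011,0.48],[0,0,-0.045]],
    [[0.026,-0.011,0.5],[0,0,-0.045]],
    [[0.026,-0.011,0.5],[0,0,-0.045]],
    [[0.026,-0.011,0.5],[0,0,-0.045]],
  ],
)

```text
clock: 24.3
tcp_pos: [0.5311, 0.3115, 0.0502]
orientation: [2.114, 2.323, 0.003]
contact_force: [-0.4, 0.8, 0.2]
grip_width: 0.0851
gripper_force: 0.0
```

Request:
servo_tool(
  commands=[
    [[0,0,0],[0,0,0]],
    [[0,0,0],[0,0,0]],
    [[0,0,0],[0,0,0]],
    [[0,0,0],[0,0,0]],
    [[0,0,0],[0,0,0]],
    [[0,0,0],[0,0,0]],
    [[0,0,0],[0,0,0]],
  ],
  claw=1,
  squeeze=40,
)

```text
clock: 25.0
tcp_pos: [0.531, 0.3114, 0.0505]
orientation: [2.114, 2.323, 0.003]
contact_force: [-2.2, -0.9, 6.5]
grip_width: 0.059
gripper_force: 42.4
```

Request:
servo_tool(
  commands=[
    [[0,0,-0.05],[0,0,0]],
    [[0,0,-0.12],[0,0,0]],
    [[0,0,-0.2],[0,0,0]],
    [[0,0,-0.3],[0,0,0]],
    [[0,0,-0.4],[0,0,0]],
    [[0,0,-0.52],[0,0,0]],
    [[0,0,-0.52],[0,0,0]],
    [[0,0,-0.52],[0,0,0]],
  ],
)

```text
clock: 25.8
tcp_pos: [0.5308, 0.3111, 0.1806]
orientation: [2.114, 2.323, 0.003]
contact_force: [-0.7, -0.4, -2.6]
grip_width: 0.059
gripper_force: 43.6
```

```bash
python3 - <<'E'
from h import *
go(621,103,178,91.4)
E
```

```text
at [530.8, 311.1, 180.6] yaw 95.4 w 59.0 t 25.8 F [-0.7, -0.4, -2.6] grip 43.6
  GO [-0.863, 0.281, 0.011] [0.001, -0.001, 0.045]
```

Request:
servo_tool(
  commands=[
    [[-0.1,0.03,0],[0,0,0.01]],
    [[-0.25,0.08,0],[0,0,0.03]],
    [[-0.4,0.13,0],[0,0,0.045]],
    [[-0.55,0.18,0],[0,0,0.045]],
    [[-0.7,0.23,0],[0,0,0.045]],
    [[-0.8,0.265,0],[0,0,0.045]],
    [[-0.86,0.28,0],[0,0,0.045]],
    [[-0.86,0.28,0],[0,0,0.045]],
  ],
)

```text
clock: 26.6
tcp_pos: [0.6204, 0.1007, 0.178]
orientation: [-2.199, -2.243, 0.003]
contact_force: [-0.1, 0.3, -1.5]
grip_width: 0.0589
gripper_force: 43.6
```

```bash
python3 - <<'E'
from h import *
go(621,103,102,91.4)
E
```

```text
at [620.4, 100.7, 178.0] yaw 91.1 w 58.9 t 26.6 F [-0.1, 0.3, -1.5] grip 43.6
  GO [0.01, 0.003, 0.304] [-0.001, 0.001, -0.003]
```

Request:
servo_tool(
  commands=[
    [[0.005,0.003,0.08],[0,0,0]],
    [[0.005,0.003,0.16],[0,0,0]],
    [[0.005,0.003,0.23],[0,0,0]],
    [[0.005,0.003,0.27],[0,0,0]],
    [[0.005,0.003,0.295],[0,0,0]],
    [[0.005,0.003,0.308],[0,0,0]],
    [[0.005,0.003,0.314],[0,0,0]],
    [[0.005,0.003,0.314],[0,0,0]],
  ],
)

```text
clock: 27.4
tcp_pos: [0.6214, 0.1055, 0.1015]
orientation: [2.194, 2.248, 0.002]
contact_force: [-0.5, 0.9, 0.3]
grip_width: 0.0587
gripper_force: 43.6
```

Request:
servo_tool(
  commands=[
    [[0,0,0],[0,0,0]],
    [[0,0,0],[0,0,0]],
    [[0,0,0],[0,0,0]],
    [[0,0,0],[0,0,0]],
  ],
  claw=0.15,
)

```text
clock: 27.8
tcp_pos: [0.6213, 0.1047, 0.1007]
orientation: [2.195, 2.247, 0.0]
contact_force: [-0.2, -0.6, 0.4]
grip_width: 0.0723
gripper_force: 0.0
```

Request:
servo_tool(
  commands=[
    [[0,0,-0.1],[0,0,0]],
    [[0,0,-0.2],[0,0,0]],
    [[0,0,-0.32],[0,0,0]],
    [[0,0,-0.32],[0,0,0]],
    [[0,0,-0.32],[0,0,0]],
  ],
)

```text
clock: 28.3
tcp_pos: [0.6215, 0.1048, 0.1812]
orientation: [2.194, 2.247, 0.002]
contact_force: [0.1, 0.4, -1.1]
grip_width: 0.0727
gripper_force: 0.0
```

```bash
cat >> h.py <<'E'
def rolls(P,box,zlo,zhi):
    q=((P[...,2]>zlo)&(P[...,2]<zhi)&(P[...,0]>box[0])&(P[...,0]<box[1])&(P[...,1]>box[2])&(P[...,1]<box[3])).astype(np.uint8)
    n,l,s,ce=cv2.connectedComponentsWithStats(q)
    for i in range(1,n):
        if s[i,4]>20:
            w=P[l==i];c,rr=cv2.minEnclosingCircle((w[:,:2]*1000).astype(np.float32));print(' roll',s[i,4],np.round(c,1),round(rr,1),np.median(w[:,2]).round(3))
def look():
    for n in('top','side'):
        im,d=grab(n);P=world(n,d);print(n);rolls(P,(.37,.6,.24,.43),.055,.072);rolls(P,(.46,.69,-.04,.18),.1,.125)
E
python3 - <<'E'
from h import *
look()
go(524.5,389.3,175,95.2)
E
```

```text
top
 roll 214 [523.6 389.4] 31.4 0.064
 roll 212 [422.2 299.9] 30.7 0.064
 roll 216 [415.1 379.9] 30.9 0.064
side
 roll 290 [417.5 302.6] 31.7 0.065
 roll 313 [520.  391.4] 31.8 0.065
 roll 326 [411.6 381.1] 32.8 0.064
 roll 254 [614.5 104.7] 34.6 0.114
at [620.5, 104.4, 179.6] yaw 91.4 w 72.3 t 28.4 F [-0.6, 0.8, -0.2] grip 0.0
  GO [1.148, -0.357, 0.018] [-0.001, 0.0, -0.043]
```

Request:
servo_tool(
  commands=[
    [[0.9,-0.28,0],[0,0,-0.04]],
    [[0.9,-0.28,0],[0,0,-0.04]],
    [[0.9,-0.28,0],[0,0,-0.04]],
    [[0.9,-0.28,0],[0,0,-0.04]],
    [[0.9,-0.28,0],[0,0,-0.04]],
    [[0.9,-0.28,0],[0,0,-0.04]],
    [[0.9,-0.28,0],[0,0,-0.04]],
    [[0.9,-0.28,0],[0,0,-0.04]],
    [[0.9,-0.28,0],[0,0,-0.04]],
  ],
  claw=0,
)

```text
clock: 29.3
tcp_pos: [0.5466, 0.3259, 0.1799]
orientation: [2.126, 2.312, -0.002]
contact_force: [1.1, -0.1, 0.4]
grip_width: 0.0851
gripper_force: 0.0
```

```bash
python3 - <<'E'
from h import *
go(524.2,389.3,48,95.2)
E
```

```text
at [546.6, 325.9, 179.9] yaw 94.8 w 85.1 t 29.3 F [1.1, -0.1, 0.4] grip 0.0
  GO [0.261, -0.068, 0.527] [-0.0, 0.001, -0.004]
```

Request:
servo_tool(
  commands=[
    [[0.258,-0.068,0],[0,0,-0.004]],
    [[0.258,-0.068,0],[0,0,-0.004]],
    [[0.258,-0.068,0.05],[0,0,-0.004]],
    [[0.258,-0.068,0.17],[0,0,-0.004]],
    [[0.258,-0.068,0.3],[0,0,-0.004]],
    [[0.258,-0.068,0.42],[0,0,-0.004]],
    [[0.258,-0.068,0.5],[0,0,-0.004]],
    [[0.258,-0.068,0.527],[0,0,-0.004]],
    [[0.258,-0.068,0.527],[0,0,-0.004]],
    [[0.258,-0.068,0.527],[0,0,-0.004]],
  ],
)

```text
clock: 30.3
tcp_pos: [0.5241, 0.3907, 0.0497]
orientation: [2.116, 2.321, 0.002]
contact_force: [0.4, 0.2, 0.9]
grip_width: 0.0854
gripper_force: 0.0
```

Request:
servo_tool(
  commands=[
    [[0,0,0],[0,0,0]],
    [[0,0,0],[0,0,0]],
    [[0,0,0],[0,0,0]],
    [[0,0,0],[0,0,0]],
    [[0,0,0],[0,0,0]],
    [[0,0,0],[0,0,0]],
    [[0,0,0],[0,0,0]],
  ],
  claw=1,
  squeeze=40,
)

```text
clock: 31.0
tcp_pos: [0.5239, 0.3914, 0.0505]
orientation: [2.116, 2.322, 0.003]
contact_force: [-0.3, -1.1, 4.8]
grip_width: 0.0585
gripper_force: 42.7
```

Request:
servo_tool(
  commands=[
    [[0,0,-0.05],[0,0,0]],
    [[0,0,-0.12],[0,0,0]],
    [[0,0,-0.2],[0,0,0]],
    [[0,0,-0.3],[0,0,0]],
    [[0,0,-0.4],[0,0,0]],
    [[0,0,-0.52],[0,0,0]],
    [[0,0,-0.52],[0,0,0]],
    [[0,0,-0.52],[0,0,0]],
  ],
)

```text
clock: 31.8
tcp_pos: [0.5236, 0.3912, 0.1807]
orientation: [2.115, 2.322, 0.004]
contact_force: [0.3, -0.9, -1.4]
grip_width: 0.0589
gripper_force: 43.4
```

```bash
python3 - <<'E'
from h import *
go(623,28.9,178,91.4)
E
```

```text
at [523.6, 391.2, 180.7] yaw 95.3 w 58.9 t 31.8 F [0.3, -0.9, -1.4] grip 43.4
  GO [-1.48, 0.261, 0.01] [0.002, -0.001, 0.044]
```

Request:
servo_tool(
  commands=[
    [[-0.1,0.02,0],[0,0,0]],
    [[-0.25,0.05,0],[0,0,0]],
    [[-0.4,0.07,0],[0,0,0]],
    [[-0.55,0.1,0],[0,0,0]],
    [[-0.7,0.12,0],[0,0,0]],
    [[-0.75,0.13,0],[0,0,0]],
  ],
)

```text
clock: 32.4
tcp_pos: [0.5737, 0.201, 0.1774]
orientation: [2.122, 2.315, -0.007]
contact_force: [0.5, -1.4, -0.8]
grip_width: 0.059
gripper_force: 43.4
```

Request:
servo_tool(
  commands=[
    [[-0.1,0.02,0],[0,0,0.02]],
    [[-0.25,0.05,0],[0,0,0.044]],
    [[-0.4,0.07,0],[0,0,0.044]],
    [[-0.55,0.1,0],[0,0,0.044]],
    [[-0.67,0.12,0],[0,0,0.044]],
    [[-0.73,0.131,0],[0,0,0.044]],
    [[-0.73,0.131,0],[0,0,0.044]],
    [[-0.73,0.131,0],[0,0,0.044]],
  ],
)

```text
clock: 33.2
tcp_pos: [0.6219, 0.0306, 0.1786]
orientation: [-2.192, -2.249, -0.001]
contact_force: [0.0, 0.5, -1.4]
grip_width: 0.059
gripper_force: 43.4
```

```bash
python3 - <<'E'
from h import *
go(623,28.9,102,91.4)
E
```

```text
at [621.9, 30.6, 178.6] yaw 91.5 w 59.0 t 33.2 F [0.0, 0.5, -1.4] grip 43.4
  GO [-0.008, 0.004, 0.306] [-0.0, -0.001, 0.001]
```

Request:
servo_tool(
  commands=[
    [[-0.008,0.003,0.08],[0,0,0]],
    [[-0.008,0.003,0.16],[0,0,0]],
    [[-0.008,0.003,0.23],[0,0,0]],
    [[-0.008,0.003,0.27],[0,0,0]],
    [[-0.008,0.003,0.295],[0,0,0]],
    [[-0.008,0.003,0.308],[0,0,0]],
    [[-0.008,0.003,0.315],[0,0,0]],
    [[-0.008,0.003,0.315],[0,0,0]],
  ],
)

```text
clock: 34.0
tcp_pos: [0.6237, 0.0276, 0.1015]
orientation: [2.194, 2.248, 0.002]
contact_force: [-2.2, 1.1, 2.7]
grip_width: 0.0589
gripper_force: 43.7
```

Request:
servo_tool(
  commands=[
    [[0,0,0],[0,0,0]],
    [[0,0,0],[0,0,0]],
    [[0,0,0],[0,0,0]],
    [[0,0,0],[0,0,0]],
  ],
  claw=0.15,
)

```text
clock: 34.4
tcp_pos: [0.6235, 0.0264, 0.1001]
orientation: [2.195, 2.247, 0.0]
contact_force: [1.0, -0.4, 0.6]
grip_width: 0.0724
gripper_force: 0.0
```

Request:
servo_tool(
  commands=[
    [[0,0,-0.1],[0,0,0]],
    [[0,0,-0.2],[0,0,0]],
    [[0,0,-0.32],[0,0,0]],
    [[0,0,-0.32],[0,0,0]],
    [[0,0,-0.32],[0,0,0]],
  ],
)

```text
clock: 34.9
tcp_pos: [0.6237, 0.0264, 0.1807]
orientation: [2.194, 2.247, 0.002]
contact_force: [0.2, 0.2, -0.1]
grip_width: 0.0725
gripper_force: 0.0
```

```bash
python3 - <<'E'
from h import *
look()
go(422.1,300,178,95.2)
E
```

```text
top
 roll 212 [422.5 300.2] 30.8 0.065
 roll 213 [414.2 379.6] 31.2 0.064
 roll 44 [619.1  46.7] 20.8 0.115
 roll 226 [599.5 113.8] 30.6 0.115
side
 roll 289 [417.8 302. ] 31.8 0.064
 roll 317 [410.2 381.2] 31.6 0.065
 roll 238 [618.8  27.7] 34.1 0.115
 roll 259 [594.7 116.2] 32.3 0.115
at [622.7, 26.2, 179.1] yaw 91.4 w 72.7 t 35.0 F [0.1, -0.1, -0.3] grip 0.0
  GO [1.114, -0.776, 0.005] [-0.001, 0.0, -0.043]
```

A placed roll was knocked to (600,114), but it still stands inside the rim. I'll move the remaining slots to suit. Next roll is at (422,300).

Request:
servo_tool(
  commands=[
    [[0.9,-0.63,0],[0,0,0]],
    [[0.9,-0.63,0],[0,0,0]],
    [[0.9,-0.63,0],[0,0,0]],
    [[0.9,-0.63,0],[0,0,0]],
    [[0.9,-0.63,0],[0,0,0]],
    [[0.9,-0.63,0],[0,0,0]],
    [[0.9,-0.63,0],[0,0,0]],
    [[0.9,-0.63,0],[0,0,0]],
    [[0.9,-0.63,0],[0,0,0]],
  ],
  claw=0,
)

```text
clock: 35.9
tcp_pos: [0.4611, 0.2462, 0.1793]
orientation: [2.197, 2.245, -0.002]
contact_force: [-0.0, -0.3, -0.6]
grip_width: 0.0857
gripper_force: 0.0
```

```bash
python3 - <<'E'
from h import *
go(422.3,300,48,95.2)
E
```

```text
at [461.1, 246.2, 179.3] yaw 91.2 w 85.7 t 35.9 F [-0.0, -0.3, -0.6] grip 0.0
  GO [0.219, -0.15, 0.525] [-0.001, 0.001, -0.044]
```

Request:
servo_tool(
  commands=[
    [[0.215,-0.149,0],[0,0,-0.044]],
    [[0.215,-0.149,0],[0,0,-0.044]],
    [[0.215,-0.149,0.05],[0,0,-0.044]],
    [[0.215,-0.149,0.17],[0,0,-0.044]],
    [[0.215,-0.149,0.3],[0,0,-0.044]],
    [[0.215,-0.149,0.42],[0,0,-0.044]],
    [[0.215,-0.149,0.5],[0,0,-0.044]],
    [[0.215,-0.149,0.525],[0,0,-0.044]],
    [[0.215,-0.149,0.525],[0,0,-0.044]],
    [[0.215,-0.149,0.525],[0,0,-0.044]],
  ],
)

```text
clock: 36.9
tcp_pos: [0.4229, 0.3002, 0.0493]
orientation: [2.117, 2.321, 0.001]
contact_force: [-0.2, -0.1, 0.2]
grip_width: 0.0856
gripper_force: 0.0
```

Request:
servo_tool(
  commands=[
    [[0,0,0],[0,0,0]],
    [[0,0,0],[0,0,0]],
    [[0,0,0],[0,0,0]],
    [[0,0,0],[0,0,0]],
    [[0,0,0],[0,0,0]],
    [[0,0,0],[0,0,0]],
    [[0,0,0],[0,0,0]],
  ],
  claw=1,
  squeeze=40,
)

```text
clock: 37.6
tcp_pos: [0.4226, 0.3009, 0.0499]
orientation: [2.115, 2.321, 0.002]
contact_force: [-1.1, -0.9, 6.7]
grip_width: 0.0579
gripper_force: 43.4
```

Request:
servo_tool(
  commands=[
    [[0,0,-0.05],[0,0,0]],
    [[0,0,-0.12],[0,0,0]],
    [[0,0,-0.2],[0,0,0]],
    [[0,0,-0.3],[0,0,0]],
    [[0,0,-0.4],[0,0,0]],
    [[0,0,-0.52],[0,0,0]],
    [[0,0,-0.52],[0,0,0]],
    [[0,0,-0.52],[0,0,0]],
  ],
)

```text
clock: 38.4
tcp_pos: [0.4222, 0.3005, 0.1797]
orientation: [2.116, 2.321, 0.003]
contact_force: [0.1, 0.2, -0.5]
grip_width: 0.0578
gripper_force: 43.3
```

```bash
python3 - <<'E'
from h import *
go(511,26,178,91.4)
E
```

```text
at [422.2, 300.5, 179.7] yaw 95.3 w 57.8 t 38.4 F [0.1, 0.2, -0.5] grip 43.3
  GO [-1.126, 0.252, 0.007] [0.001, -0.0, 0.043]
```

Request:
servo_tool(
  commands=[
    [[-0.1,0.02,0],[0,0,0]],
    [[-0.25,0.05,0],[0,0,0]],
    [[-0.4,0.09,0],[0,0,0]],
    [[-0.5,0.11,0],[0,0,0]],
    [[-0.56,0.125,0],[0,0,0]],
    [[-0.56,0.125,0],[0,0,0]],
  ],
)

```text
clock: 39.0
tcp_pos: [0.4659, 0.1609, 0.1774]
orientation: [-2.121, -2.317, 0.005]
contact_force: [-0.2, 1.1, -1.7]
grip_width: 0.0578
gripper_force: 43.2
```

Request:
servo_tool(
  commands=[
    [[-0.1,0.02,0],[0,0,0.02]],
    [[-0.25,0.05,0],[0,0,0.043]],
    [[-0.4,0.09,0],[0,0,0.043]],
    [[-0.5,0.115,0],[0,0,0.043]],
    [[-0.56,0.127,0],[0,0,0.043]],
    [[-0.56,0.127,0],[0,0,0.043]],
    [[-0.56,0.127,0],[0,0,0.043]],
  ],
)

```text
clock: 39.7
tcp_pos: [0.5101, 0.0291, 0.1783]
orientation: [-2.191, -2.25, 0.0]
contact_force: [-1.0, 0.1, -0.2]
grip_width: 0.0578
gripper_force: 43.2
```

```bash
python3 - <<'E'
from h import *
look()
im,d=grab('side');P=world('side',d)
rolls(P,(.45,.57,-.04,.09),.13,.2)
go(511,26,102,91.4)
E
```

```text
top
 roll 213 [414.6 379.5] 31.0 0.064
 roll 25 [647.3  32.7] 20.0 0.116
 roll 157 [599.4 114.7] 30.5 0.115
side
 roll 322 [411.3 380.6] 31.8 0.064
 roll 236 [622.3  28.9] 33.5 0.114
 roll 262 [593.2 114.4] 32.4 0.115
 roll 452 [507.8  32.9] 42.8 0.186
at [510.2, 29.5, 178.7] yaw 91.6 w 58.0 t 39.9 F [0.9, -0.2, -1.4] grip 43.2
  GO [-0.014, 0.003, 0.307] [-0.0, -0.0, 0.002]
```

Request:
servo_tool(
  commands=[
    [[-0.01,0.003,0.08],[0,0,0]],
    [[-0.01,0.003,0.16],[0,0,0]],
    [[-0.01,0.003,0.23],[0,0,0]],
    [[-0.01,0.003,0.27],[0,0,0]],
    [[-0.01,0.003,0.295],[0,0,0]],
    [[-0.01,0.003,0.308],[0,0,0]],
    [[-0.01,0.003,0.316],[0,0,0]],
    [[-0.01,0.003,0.316],[0,0,0]],
  ],
)

```text
clock: 40.65
tcp_pos: [0.5119, 0.0256, 0.1009]
orientation: [2.192, 2.249, 0.001]
contact_force: [-2.3, -0.2, 3.8]
grip_width: 0.0578
gripper_force: 43.7
```

Request:
servo_tool(
  commands=[
    [[0,0,0],[0,0,0]],
    [[0,0,0],[0,0,0]],
    [[0,0,0],[0,0,0]],
    [[0,0,0],[0,0,0]],
  ],
  claw=0.15,
)

```text
clock: 41.05
tcp_pos: [0.5117, 0.0251, 0.0999]
orientation: [2.193, 2.249, 0.0]
contact_force: [0.1, -0.9, -0.7]
grip_width: 0.0727
gripper_force: 0.0
```

Request:
servo_tool(
  commands=[
    [[0,0,-0.1],[0,0,0]],
    [[0,0,-0.2],[0,0,0]],
    [[0,0,-0.32],[0,0,0]],
    [[0,0,-0.32],[0,0,0]],
    [[0,0,-0.32],[0,0,0]],
  ],
)

```text
clock: 41.55
tcp_pos: [0.5118, 0.025, 0.1802]
orientation: [2.193, 2.248, 0.001]
contact_force: [-0.1, -0.5, -0.4]
grip_width: 0.0725
gripper_force: 0.0
```

```bash
python3 - <<'E'
from h import *
look()
go(414.6,379.7,178,95.2)
E
```

```text
top
 roll 219 [414.9 379.9] 30.8 0.064
 roll 24 [646.4  32.8] 19.9 0.115
 roll 180 [599.  114.6] 30.4 0.115
side
 roll 317 [409.7 380.5] 31.4 0.065
 roll 236 [620.8  26.2] 32.8 0.115
 roll 246 [509.8  27.6] 33.2 0.115
 roll 257 [594.3 115.6] 31.4 0.115
at [510.8, 24.9, 178.9] yaw 91.4 w 72.7 t 41.6 F [-0.3, 0.3, -0.1] grip 0.0
  GO [1.429, -0.349, 0.004] [-0.001, 0.0, -0.042]
```

Request:
servo_tool(
  commands=[
    [[0.8,-0.2,0],[0,0,0]],
    [[0.8,-0.2,0],[0,0,0]],
    [[0.8,-0.2,0],[0,0,0]],
    [[0.8,-0.2,0],[0,0,0]],
    [[0.8,-0.2,0],[0,0,0]],
    [[0.8,-0.2,0],[0,0,0]],
    [[0.8,-0.2,0],[0,0,0]],
  ],
  claw=0,
)

```text
clock: 42.35
tcp_pos: [0.4564, 0.2222, 0.1788]
orientation: [-2.194, -2.248, 0.004]
contact_force: [-0.2, 0.3, 0.8]
grip_width: 0.0853
gripper_force: 0.0
```

```bash
python3 - <<'E'
from h import *
go(414.7,379.6,48,95.2)
E
```

```text
at [456.4, 222.2, 178.8] yaw 91.4 w 85.3 t 42.4 F [-0.2, 0.3, 0.8] grip 0.0
  GO [0.634, -0.151, 0.522] [-0.001, 0.001, -0.042]
```

Request:
servo_tool(
  commands=[
    [[0.628,-0.15,0],[0,0,-0.042]],
    [[0.628,-0.15,0],[0,0,-0.042]],
    [[0.628,-0.15,0],[0,0,-0.042]],
    [[0.628,-0.15,0],[0,0,-0.042]],
    [[0.628,-0.15,0],[0,0,-0.042]],
    [[0.628,-0.15,0.05],[0,0,-0.042]],
    [[0.628,-0.15,0.17],[0,0,-0.042]],
    [[0.628,-0.15,0.3],[0,0,-0.042]],
    [[0.628,-0.15,0.42],[0,0,-0.042]],
    [[0.628,-0.15,0.5],[0,0,-0.042]],
    [[0.628,-0.15,0.522],[0,0,-0.042]],
    [[0.628,-0.15,0.522],[0,0,-0.042]],
    [[0.628,-0.15,0.522],[0,0,-0.042]],
  ],
)

```text
clock: 43.65
tcp_pos: [0.416, 0.3791, 0.05]
orientation: [2.119, 2.318, 0.001]
contact_force: [-0.4, -0.8, 0.5]
grip_width: 0.0855
gripper_force: 0.0
```

Request:
servo_tool(
  commands=[
    [[0,0,0],[0,0,0]],
    [[0,0,0],[0,0,0]],
    [[0,0,0],[0,0,0]],
    [[0,0,0],[0,0,0]],
    [[0,0,0],[0,0,0]],
    [[0,0,0],[0,0,0]],
    [[0,0,0],[0,0,0]],
  ],
  claw=1,
  squeeze=40,
)

```text
clock: 44.35
tcp_pos: [0.4154, 0.3801, 0.0508]
orientation: [2.117, 2.32, 0.002]
contact_force: [-1.4, -2.5, 7.3]
grip_width: 0.0595
gripper_force: 42.0
```

Request:
servo_tool(
  commands=[
    [[0,0,-0.05],[0,0,0]],
    [[0,0,-0.12],[0,0,0]],
    [[0,0,-0.2],[0,0,0]],
    [[0,0,-0.3],[0,0,0]],
    [[0,0,-0.4],[0,0,0]],
    [[0,0,-0.52],[0,0,0]],
    [[0,0,-0.52],[0,0,0]],
    [[0,0,-0.52],[0,0,0]],
  ],
)

```text
clock: 45.15
tcp_pos: [0.4152, 0.3799, 0.1803]
orientation: [2.117, 2.32, 0.003]
contact_force: [1.2, -0.7, -2.2]
grip_width: 0.0594
gripper_force: 43.6
```

```bash
python3 - <<'E'
from h import *
go(509,99,178,91.4)
E
```

```text
at [415.2, 379.9, 180.3] yaw 95.2 w 59.4 t 45.1 F [1.2, -0.7, -2.2] grip 43.6
  GO [-1.153, 0.271, 0.009] [0.001, -0.001, 0.043]
```

Request:
servo_tool(
  commands=[
    [[-0.1,0.02,0],[0,0,0]],
    [[-0.25,0.06,0],[0,0,0]],
    [[-0.4,0.09,0],[0,0,0]],
    [[-0.5,0.12,0],[0,0,0]],
    [[-0.57,0.135,0],[0,0,0]],
    [[-0.57,0.135,0],[0,0,0]],
  ],
)

```text
clock: 45.75
tcp_pos: [0.4619, 0.2371, 0.1778]
orientation: [2.123, 2.315, -0.006]
contact_force: [0.8, 0.0, -2.0]
grip_width: 0.0593
gripper_force: 43.6
```

Request:
servo_tool(
  commands=[
    [[-0.1,0.02,0],[0,0,0.02]],
    [[-0.25,0.06,0],[0,0,0.043]],
    [[-0.4,0.09,0],[0,0,0.043]],
    [[-0.5,0.12,0],[0,0,0.043]],
    [[-0.57,0.136,0],[0,0,0.043]],
    [[-0.575,0.136,0],[0,0,0.043]],
    [[-0.575,0.136,0],[0,0,0.043]],
  ],
)

```text
clock: 46.45
tcp_pos: [0.5079, 0.1019, 0.1787]
orientation: [-2.193, -2.247, 0.001]
contact_force: [0.4, -0.9, -1.2]
grip_width: 0.0594
gripper_force: 43.6
```

```bash
python3 - <<'E'
from h import *
im,d=grab('side');P=world('side',d);rolls(P,(.46,.69,-.04,.18),.1,.125);rolls(P,(.45,.57,0.03,.16),.13,.2)
go(509,99,102,91.4)
E
```

```text
roll 187 [620.4  27.9] 32.3 0.114
 roll 259 [593.2 113.3] 34.5 0.115
 roll 464 [505.4 105.8] 43.2 0.185
at [507.8, 102.6, 178.9] yaw 91.5 w 59.9 t 46.5 F [0.4, 0.6, -1.3] grip 43.6
  GO [-0.015, 0.005, 0.308] [-0.001, -0.001, 0.001]
```

Request:
servo_tool(
  commands=[
    [[-0.008,0.003,0.08],[0,0,0]],
    [[-0.008,0.003,0.16],[0,0,0]],
    [[-0.008,0.003,0.23],[0,0,0]],
    [[-0.008,0.003,0.27],[0,0,0]],
    [[-0.008,0.003,0.295],[0,0,0]],
    [[-0.008,0.003,0.308],[0,0,0]],
    [[-0.008,0.003,0.315],[0,0,0]],
    [[-0.008,0.003,0.315],[0,0,0]],
  ],
)

```text
clock: 47.3
tcp_pos: [0.5095, 0.0997, 0.1018]
orientation: [2.194, 2.248, 0.001]
contact_force: [-2.8, -0.0, 5.3]
grip_width: 0.0593
gripper_force: 44.1
```

Request:
servo_tool(
  commands=[
    [[0,0,0],[0,0,0]],
    [[0,0,0],[0,0,0]],
    [[0,0,0],[0,0,0]],
    [[0,0,0],[0,0,0]],
  ],
  claw=0.15,
)

```text
clock: 47.7
tcp_pos: [0.5096, 0.0989, 0.1007]
orientation: [2.195, 2.247, 0.001]
contact_force: [1.0, -0.5, -0.3]
grip_width: 0.0728
gripper_force: 0.0
```

Request:
servo_tool(
  commands=[
    [[0,0,-0.1],[0,0,0]],
    [[0,0,-0.2],[0,0,0]],
    [[0,0,-0.35],[0,0,0]],
    [[0,0,-0.5],[0,0,0]],
    [[0.3,0,-0.5],[0,0,0]],
    [[0.6,0,-0.5],[0,0,0]],
    [[0.9,0,-0.5],[0,0,0]],
    [[0.9,0,-0.5],[0,0,0]],
    [[0.9,0,-0.5],[0,0,0]],
    [[0.9,0,-0.5],[0,0,0]],
  ],
)

```text
clock: 48.7
tcp_pos: [0.5021, 0.3291, 0.2257]
orientation: [-2.185, -2.253, -0.003]
contact_force: [-0.9, 0.4, 0.4]
grip_width: 0.0724
gripper_force: 0.0
```

```bash
python3 - <<'E'
from h import *
im,d=grab('top','t9.png');P=world('top',d)
rolls(P,(.46,.69,-.04,.18),.1,.125)
print('knobbar',rect(P,(.44,.7,-.14,-.03),.073,.1))
print('dishes',rect(P,(.40,.62,-.41,-.24),.042,.07),rect(P,(.505,.62,-.41,-.24),.042,.07),rect(P,(.40,.505,-.41,-.24),.042,.07))
go(0,0,0,0)
a=im[120:270,150:390];cv2.imwrite('pics/t9c.png',cv2.resize(a[:,:,::-1],(800,500),interpolation=cv2.INTER_CUBIC))
E
```

```text
roll 226 [626.7  26.4] 30.8 0.115
 roll 227 [599.6 113.5] 30.9 0.115
 roll 226 [514.8  26.3] 31.0 0.115
 roll 223 [512.2  99.9] 30.6 0.115
knobbar ([573.3, -82.7], [14.0, 63.8], 89.5, 79, 80.2)
dishes ([510.6, -325.0], [117.5, 153.4], 82.2, 336, 49.8) ([559.5, -331.7], [117.1, 54.9], 81.6, 173, 49.8) ([461.9, -318.4], [117.1, 54.3], 81.8, 163, 49.7)
at [503.0, 325.9, 225.3] yaw 91.6 w 72.8 t 48.8 F [0.2, -0.8, -0.2] grip 0.0
  GO [-1.249, -2.047, 0.902] [-0.001, 0.0, 1.018]
```

View pics/t9c.png

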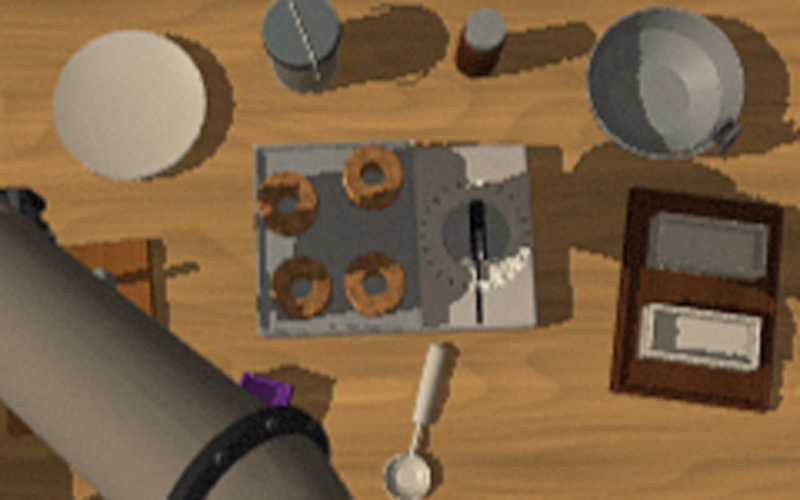

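The picture shows all four rolls in the pan at (288,200), (372,175), (302,285) and (374,283). The pointer is on the zero bar (478,240→320), both dishes are in the tray, and the bystanders haven't moved.

```bash
python3 -c "
from bench import r
print(r.hand_in())"
```

```text
the job is handed in; nothing more can be done
None
```

I handed the job in with both dishes upright in the tray, the tare pointer on the zero mark and all four twine rolls standing in the scale's pan, as the last picture showed; the hand-in gave no verdict.

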